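# Dock the movement tray and switch on its test channels

## Task

Push the tray of watch movements up the tester's ramp until its near edge drops behind the lip and it lies level in the dock, with everything still in its places. Then switch on, fully over, the toggle in line with each of the two capped movements (first place from the left, first toggle from the left, and so on), leaving the other three toggles off. Leave the things standing around the tester alone.

Things in the scene. Friction and masses are not known exactly. Their poses are not given: they have to be found in the camera images.
- tester: Fixed bench tester. Origin: on the table, mid foot of its ramp; x points up the ramp (away from the robot at yaw 0), y left, z up. In its frame, mm: aluminium ramp x 0 to 56 rising to z 15 (15 degrees), flat lip crest x 56 to 60; the channel is 184 wide between cheeks 34 high, 6 thick (x 0 to 112), its mouth flaring outward over x -22 to 0 (flares 26 high).
- dock (a point): Centre of the tester's black dock floor (tester x 83, y 0, z 8 mm). The dock runs from the lip's straight 7 mm drop at x 60 to a stop wall at x 106 (top z 36), 184 wide. Beyond the wall a dark panel slopes up at 25 degrees and carries five toggles in a row along y, hinged at x 135, z 50. Ramp and dock are slick (friction about 0.35).
- light_bar (a point): Centre of the fixed aluminium light bar above the toggles (tester x 140, y 0, z 183 mm): 24 by 246 by 23 mm along y, underside z 170, on two 12 mm posts at y +-113. A gripper pointing straight down bumps into it when throwing a toggle; one leaning 25 to 45 degrees, fingers pointing ahead and down, passes in front of it.
- tray: Loose white open tray, 38 (x) by 168 (y) by 22 (z) mm, walls 3, 0.2 to 0.45 kg, on the table before the ramp, long side across it. Origin: centre of its underside; axes within 5 degrees of the tester's at the start. Five places at y +66, +33, 0, -33, -66 mm, each with a capped movement or an empty ring. When docked it lies level on the dock floor, place k from the left before toggle k.
- movement_a: One of two watch movements under a domed aluminium dust cap with a small brass knob: 28 mm across, 34 mm tall, so it stands well above the tray's wall. Loose in one of the tray's five places; origin: centre of its underside (3 mm above the tray's underside), z up.
- movement_b: One of two watch movements under a domed aluminium dust cap with a small brass knob: 28 mm across, 34 mm tall, so it stands well above the tray's wall. Loose in one of the tray's five places; origin: centre of its underside (3 mm above the tray's underside), z up.
- holder_1: One of three empty movement holders: plain grey plastic ring, 28 mm outside, 20 mm inside, 8 mm high, loose in a place of the tray. Origin: centre of its underside.
- holder_2: One of three empty movement holders: plain grey plastic ring, 28 mm outside, 20 mm inside, 8 mm high, loose in a place of the tray. Origin: centre of its underside.
- holder_3: One of three empty movement holders: plain grey plastic ring, 28 mm outside, 20 mm inside, 8 mm high, loose in a place of the tray. Origin: centre of its underside.
- toggle1 (a joint): Toggle 1 of 5 from the left: 0 = off, leaning towards the dock (42 degrees from vertical); 0.6 rad = on, fully over away from the dock (8 degrees from vertical, hard stop). Starts within 0.06 of off. Steel bat lever 34 mm long, 8 mm thick, hinged about the tester's y at x 135, y 66, z 50 mm; pitch 33 mm. Friction only (about 2 N at the lever); stays where it is left.
- place1 (a point): Place 1 of the tray from the left: centre of its floor, tray y 66, z 3 mm.
- toggle2 (a joint): Toggle 2 of 5 from the left: 0 = off, leaning towards the dock (42 degrees from vertical); 0.6 rad = on, fully over away from the dock (8 degrees from vertical, hard stop). Starts within 0.06 of off. Steel bat lever 34 mm long, 8 mm thick, hinged about the tester's y at x 135, y 33, z 50 mm; pitch 33 mm. Friction only (about 2 N at the lever); stays where it is left.
- place2 (a point): Place 2 of the tray from the left: centre of its floor, tray y 33, z 3 mm.
- toggle3 (a joint): Toggle 3 of 5 from the left: 0 = off, leaning towards the dock (42 degrees from vertical); 0.6 rad = on, fully over away from the dock (8 degrees from vertical, hard stop). Starts within 0.06 of off. Steel bat lever 34 mm long, 8 mm thick, hinged about the tester's y at x 135, y 0, z 50 mm; pitch 33 mm. Friction only (about 2 N at the lever); stays where it is left.
- place3 (a point): Place 3 of the tray from the left: centre of its floor, tray y 0, z 3 mm.
- toggle4 (a joint): Toggle 4 of 5 from the left: 0 = off, leaning towards the dock (42 degrees from vertical); 0.6 rad = on, fully over away from the dock (8 degrees from vertical, hard stop). Starts within 0.06 of off. Steel bat lever 34 mm long, 8 mm thick, hinged about the tester's y at x 135, y -33, z 50 mm; pitch 33 mm. Friction only (about 2 N at the lever); stays where it is left.
- place4 (a point): Place 4 of the tray from the left: centre of its floor, tray y -33, z 3 mm.
- toggle5 (a joint): Toggle 5 of 5 from the left: 0 = off, leaning towards the dock (42 degrees from vertical); 0.6 rad = on, fully over away from the dock (8 degrees from vertical, hard stop). Starts within 0.06 of off. Steel bat lever 34 mm long, 8 mm thick, hinged about the tester's y at x 135, y -66, z 50 mm; pitch 33 mm. Friction only (about 2 N at the lever); stays where it is left.
- place5 (a point): Place 5 of the tray from the left: centre of its floor, tray y -66, z 3 mm.
- blower: Bystander: dust blower, red bulb in a black foot, 60 mm across, 130 mm tall, standing. Origin: centre of its underside.
- dispenser: Bystander: white square bottle with a steel cap, 60 by 60 by 84 mm. Origin: centre of its underside.
- loupe: Bystander: black eye loupe, 36 mm across, 26 mm tall. Origin: centre of its underside.

How it is judged:
On the way, in this order (a step that is already met when the one before it is completed fails the run):
1. the tray rides up the ramp, tilted with it and touching it (x of tray in the frame of tester between 0.01 and 0.06 m and angle between tray's own z axis and vertical above 0.12 rad and contact force between tray and tester above 0.05 N), for 0.1 s.
2. the tray lies level in the dock, its near edge behind the lip, every toggle still off (x of tray in the frame of tester between 0.076 and 0.09 m and z of tray in the frame of tester below 0.011 m and angle between tray's own z axis and vertical below 0.08 rad and value of joint each of toggle1, toggle2, toggle3, toggle4, toggle5 below 0.15 rad), for 0.2 s.
3. the toggles of the two capped movements are fully on, the others off (((horizontal distance between any of movement_a, movement_b and place1 below 0.015 m and value of joint toggle1 above 0.5 rad) or (horizontal distance between each of movement_a, movement_b and place1 above 0.015 m and value of joint toggle1 below 0.15 rad)) and ((horizontal distance between any of movement_a, movement_b and place2 below 0.015 m and value of joint toggle2 above 0.5 rad) or (horizontal distance between each of movement_a, movement_b and place2 above 0.015 m and value of joint toggle2 below 0.15 rad)) and ((horizontal distance between any of movement_a, movement_b and place3 below 0.015 m and value of joint toggle3 above 0.5 rad) or (horizontal distance between each of movement_a, movement_b and place3 above 0.015 m and value of joint toggle3 below 0.15 rad)) and ((horizontal distance between any of movement_a, movement_b and place4 below 0.015 m and value of joint toggle4 above 0.5 rad) or (horizontal distance between each of movement_a, movement_b and place4 above 0.015 m and value of joint toggle4 below 0.15 rad)) and ((horizontal distance between any of movement_a, movement_b and place5 below 0.015 m and value of joint toggle5 above 0.5 rad) or (horizontal distance between each of movement_a, movement_b and place5 above 0.015 m and value of joint toggle5 below 0.15 rad))), for 0.2 s.
At the end, for the whole second after the job is handed in: The tray lies still and level (0.08 rad) in the dock behind the lip (origin x 76 to 90, z below 11 mm in the tester's frame), its contents in their places; the toggle of each capped movement is beyond 0.5 rad, every other below 0.15 rad (all of step 3 and x of tray in the frame of tester between 0.076 and 0.09 m and z of tray in the frame of tester below 0.011 m and angle between tray's own z axis and vertical below 0.08 rad and z of each of movement_a, movement_b, holder_1, holder_2, holder_3 in the frame of tray below 0.012 m and horizontal distance between each of movement_a, movement_b, holder_1, holder_2, holder_3 and tray below 0.078 m and linear speed of tray below 0.02 m/s); the robot touches nothing.
It fails at once if a toggle before an empty place is thrown (beyond 0.25 rad) ((horizontal distance between each of movement_a, movement_b and place1 above 0.015 m and value of joint toggle1 above 0.25 rad) or (horizontal distance between each of movement_a, movement_b and place2 above 0.015 m and value of joint toggle2 above 0.25 rad) or (horizontal distance between each of movement_a, movement_b and place3 above 0.015 m and value of joint toggle3 above 0.25 rad) or (horizontal distance between each of movement_a, movement_b and place4 above 0.015 m and value of joint toggle4 above 0.25 rad) or (horizontal distance between each of movement_a, movement_b and place5 above 0.015 m and value of joint toggle5 above 0.25 rad)).
It fails at once if a movement or holder comes out of its place in the tray (not (z of each of movement_a, movement_b, holder_1, holder_2, holder_3 in the frame of tray below 0.012 m and horizontal distance between each of movement_a, movement_b, holder_1, holder_2, holder_3 and tray below 0.078 m)).
It fails at once if blower, dispenser or loupe is moved more than 30 mm or tipped (distance of any of blower, dispenser, loupe from where it was at the start of the episode above 0.03 m or angle between any of blower, dispenser, loupe's own z axis and vertical above 0.4 rad).
It also fails if it takes over 54 s, if anything falls off the work surface, if the arm or the gripper's body presses on something with over 40 N, if the wrist force passes 120 N, or if a joint passes its speed limit or range.

## Robot

A 6-joint arm with a two-finger parallel gripper is mounted at the origin on the work surface. World frame = base frame: x ahead of the robot, y to its left, z up, the work surface at z = 0. Lengths are in m, angles in rad, forces in N, time in s.
With the tool pointing down it reaches from about 0.325 to 0.775 m from the base axis. Payload 5.5 kg.
Tool frame: the origin (TCP) lies on the centre line of the jaws, within the pads' length; the fingertips stand 17 mm ahead of it and the grasp point (between the pads) lies 2 mm behind it (env.tcp_to_tips is the distance from the TCP to the fingertips, in m); z points along the fingers, y is the line along which they close (so a half turn about z gives the same grasp; the last joint's range is limited). The gripper opens to 85 mm and grips with 20 to 120 N. Pads are 22 mm wide; open, the fingers measure 114 mm over their backs; the gripper's body (76 mm by 85 mm) begins 54 mm behind the grasp point. The pads swing forward as they close: fully open they stand 13 mm farther back than shut.
Start: joints at [-1.212, 0.091, 1.231, -0, 1.82, -0.057], TCP at [0.242, -0.549, 0.248] pointing down, gripper open.
Joint ranges: [-2.87, 2.87], [-0.86, 2.18], [0.17, 2.46], [-1.51, 4.65], [0.06, 2.69], [-2.65, 2.65]. Speed limits (rad/s): [2.57, 2.57, 3.01, 3.14, 3.14, 3.14].

## Interface

Orientations are given as a unit quaternion [w, x, y, z].
In Python, from workcell import env gives the robot as it stands.
- The arm moves only by the tool arm_command, never from a script. Its argument "series" is a list of rows, each a list of 4 numbers: the shift along the world's x, y, z in m, then the turn about the world's z in degrees. A call has 1 to 12 rows; each row shifts and turns the commanded pose from where the row before left it; what a row does not reach is not made up. A row lasts 1/12 s, in which the tool goes at most 41.7 mm and 7.16 degrees, less where a joint would pass 70% of its speed; a pose out of reach is approached as far as the arm can. A call is refused whole if a number of a shift passes 0.0417 or a number of a turn 7.16, either way. A call with a gripper value outside its range is refused whole. "fingers" is the opening, from 0 (shut) to 1 (fully open), set as the call begins (left out, the last holds). The fingers move at their own pace and stop on an object; "grip_force" is the grip in N (left out, the last holds). Time passes only in rows, so rows that do not move let the fingers close. It gives the time, the measured TCP pose, the force, the opening and the grip force at its end, in the units of the state.
- env.read_state(): the state, without advancing time (a new reading comes with each control period).
- env.snapshot(name): name is "side" or "top" or "wrist"; returns the picture (480x640x3 uint8, blue, green, red); there is no depth.
- env.get_calibration(name): a dict with "K" (3x3 intrinsics, pixels), "rvec" (rotation vector, rad) and "tvec" (3), from world to camera coordinates, as OpenCV has them; the wrist camera has in their place "hand_eye" (4x4, takes a point from camera to tool coordinates, whose origin is the TCP and whose axes are the flange's). Camera axes: x right, y down, z forward; pixel columns grow to the right and rows downward; lengths in m; the calibration is good to about 2 mm. The wrist camera is an equidistant fisheye: a pixel r from the principal point sees the ray r / f radians off the axis. A picture is of the moment at which its call begins: read the wrist's pose just before it. get_calibration takes no time and is no camera call.
- env.sign_off(): hands the job in; it is judged then, once.
The state is a dict: "t": time; "joints": joint angles; "qd": joint speeds; "joint_torque": joint torques, N m; "ee_pos": TCP position; "ee_rot": TCP orientation; "force": force on the tool from outside, world axes, zero at the start; "moment": the same for the moment, N m; "opening": finger opening in m; "grasp_force": force on a finger pad.
Only numpy, scipy, OpenCV 4.12 (cv2) and the standard library are available. Lean on these libraries where they do the work, as an engineer would, in place of code of your own. Each camera call takes 0.05 s, during which the arm holds its last target. There are 200 camera calls.

## Working session

There is one attempt and no reset: what is moved stays moved. The work goes in short steps, Python scripts to look and compute and a tool call to move; the robot and the scene stay as the last step left them, time stands still between calls to the robot, and variables do not carry over. Pictures are saved under pics/ and viewed, at most 10 in all, crops included, and the job is handed in when it is done.

Besides the shell and the picture viewer there is one more tool, called after ">>>" by a JSON object that holds its "fn" and its "kwargs". arm_command: Moves the arm, as the interface text tells. Its arguments: {"type":"object","properties":{"series":{"type":"array","items":{"type":"array","items":{"type":"number"}}},"fingers":{"type":"number"},"grip_force":{"type":"number"}},"required":["series"]}

```bash
mkdir -p pics; ls; python3 - <<'E'
from workcell import env
import cv2
for n in ("top","side"):
    cv2.imwrite(f"pics/{n}0.png",env.snapshot(n))
    c=env.get_calibration(n);print(n,c)
print(env.read_state()["ee_rot"])
print(env.get_calibration("wrist"))
E
```

```text
pics
top {'K': array([[480.83602177,   0.        , 316.5776834 ],
       [  0.        , 480.83602177, 238.09079667],
       [  0.        ,   0.        ,   1.        ]]), 'rvec': array([ 2.14439451, -2.15512079,  0.11945391]), 'tvec': array([0.00139277, 0.57581724, 1.22468812])}
side {'K': array([[556.825733  ,   0.        , 319.57186426],
       [  0.        , 556.825733  , 230.48462902],
       [  0.        ,   0.        ,   1.        ]]), 'rvec': array([ 0.13248706, -2.86254132,  1.25645157]), 'tvec': array([0.55528745, 0.13889577, 1.13922043])}
[-9.02254364e-04  9.78464401e-01  2.06413628e-01 -1.25001543e-04]
{'K': array([[371.64829954,   0.        , 318.63624739],
       [  0.        , 371.64829954, 238.25532104],
       [  0.        ,   0.        ,   1.        ]]), 'hand_eye': array([[-9.94136611e-04, -9.51278490e-01, -3.08331389e-01,
         7.95598842e-02],
       [ 9.99999269e-01, -1.15808160e-03,  3.48722942e-04,
        -5.47296474e-04],
       [-6.88805541e-04, -3.08330817e-01,  9.51278946e-01,
        -1.25211629e-01],
       [ 0.00000000e+00,  0.00000000e+00,  0.00000000e+00,
         1.00000000e+00]])}
```

View pics/top0.png

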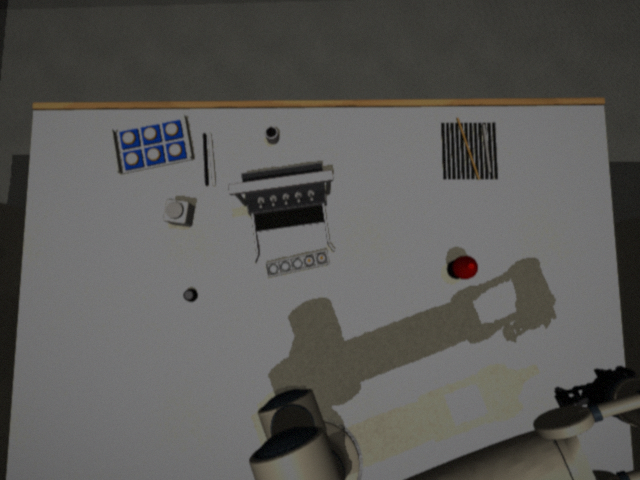

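View pics/side0.png

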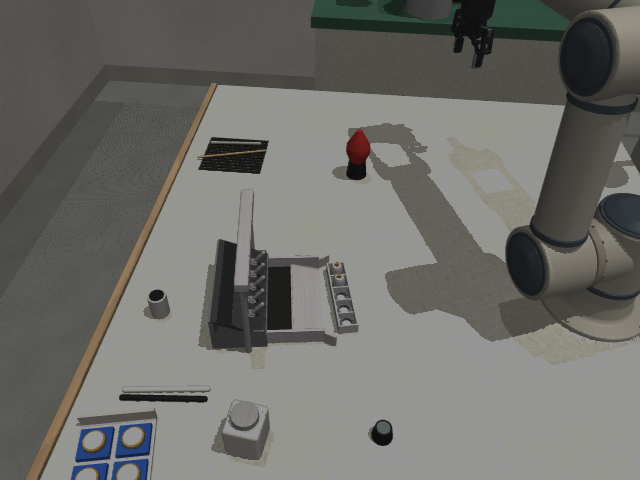

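Top view: the tester is a little left of centre, with the dock's black floor spanning (256,213) to (326,205) and the light bar above it. The tray is at about (298,263). In the side view, the caps look like they are in the two rightmost places. Next I get coarse positions.

```bash
cat > h.py <<'E'
import numpy as np, cv2
from scipy.spatial.transform import Rotation as R
from workcell import env
def ray(n,px,st=None):
    c=env.get_calibration(n);K=c["K"];u,v=(np.asarray(px,float)-[K[0,2],K[1,2]])/K[0,0]
    if n=="wrist":
        r=np.hypot(u,v)+1e-12;d=np.array([np.sin(r)*u/r,np.sin(r)*v/r,np.cos(r)])
        w,x,y,z=st["ee_rot"];Q=R.from_quat([x,y,z,w]).as_matrix();H=c["hand_eye"]
        return Q@H[:3,3]+st["ee_pos"],Q@H[:3,:3]@d
    M=cv2.Rodrigues(c["rvec"])[0];return -M.T@c["tvec"],M.T@np.array([u,v,1])
def onz(n,px,z,st=None):
    o,d=ray(n,px,st);return (o+d*(z-o[2])/d[2]).round(4)
E
python3 - <<'E'
from h import *
im=cv2.imread("pics/top0.png")
g=im.max(2)
def rects(roi,m,z,minA):
    x,y,w,h=roi
    cs,_=cv2.findContours(m[y:y+h,x:x+w].astype(np.uint8),cv2.RETR_EXTERNAL,cv2.CHAIN_APPROX_NONE,offset=(x,y))
    for c in cs:
        if cv2.contourArea(c)<minA: continue
        b=cv2.boxPoints(cv2.minAreaRect(c)); P=np.array([onz("top",p,z) for p in b])[:,:2]
        print(b.round().tolist(),P.tolist(),"c",P.mean(0),"sides",np.linalg.norm(P[1]-P[0]),np.linalg.norm(P[2]-P[1]))
print("dock");rects((250,200,82,35),g<30,0.008,300)
big=cv2.resize(im[150:290,220:350],None,fx=5.5,fy=4.2,interpolation=cv2.INTER_CUBIC)
cv2.imwrite("pics/topc.png",cv2.convertScaleAbs(big,alpha=1.3))
for n,p,z in (("trayFL",(267,262),.022),("trayFR",(328,249),.022),("trayNL",(268,276),.022),("trayNR",(329,265),.022),("barL",(229,188),.19),("barR",(333,174),.19),("blow",(463,268),.1),("disp",(178,209),.08),("loupe",(190,295),.02)): print(n,onz("top",p,z))
E
```

```text
dock
[[254.0, 214.0], [321.0, 204.0], [323.0, 220.0], [256.0, 230.0]] [[0.6471, 0.1684], [0.6722, -0.0127], [0.6276, -0.0187], [0.6027, 0.1616]] c [0.6374  0.07465] sides 0.1828311242649894 0.04500177774266254
trayFL [0.5148 0.1299 0.022 ]
trayFR [ 0.5484 -0.0314  0.022 ]
trayNL [0.4779 0.1269 0.022 ]
trayNR [ 0.506  -0.0337  0.022 ]
barL [0.6756 0.2005 0.19  ]
barR [ 0.7072 -0.0427  0.19  ]
blow [ 0.4915 -0.362   0.1   ]
disp [0.6475 0.3525 0.08  ]
loupe [0.4291 0.332  0.02  ]
```

View pics/topc.png

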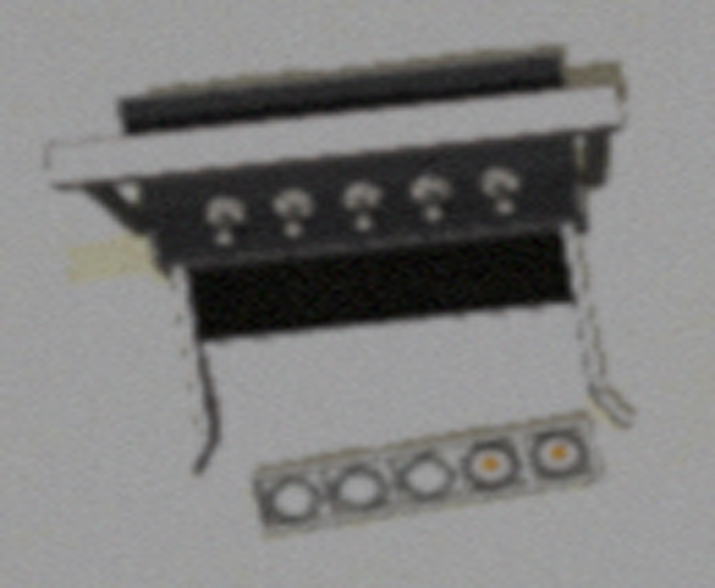

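Tester yaw is about 8°, with its ramp foot near (0.555, 0.063). The brass knobs, and so the caps, are in places 4 and 5. I'll move behind the tray with the camera facing away from the bar.

>>> {"fn": "arm_command", "kwargs": {"series": [[0.009,0.0247,0,6.84],[0.009,0.0247,0,6.84],[0.009,0.0247,0,6.84],[0.009,0.0247,0,6.84],[0.009,0.0247,0,6.84],[0.009,0.0247,0,6.84],[0.009,0.0247,0,6.84],[0.009,0.0247,0,6.84],[0.009,0.0247,0,6.84],[0.009,0.0247,0,6.84],[0.009,0.0247,0,6.84],[0.009,0.0247,0,6.84]], "fingers": 1}}

```text
t: 1.1
ee_pos: [0.3504, -0.2512, 0.2479]
ee_rot: [-0.0, 0.6, 0.8, 0.0]
force: [0.2, -0.0, -0.6]
opening: 0.0856
grasp_force: 0.0
```

>>> {"fn": "arm_command", "kwargs": {"series": [[0.009,0.0247,0,6.84],[0.009,0.0247,0,6.84],[0.009,0.0247,0,6.84],[0.009,0.0247,0,6.84],[0.009,0.0247,0,6.84],[0.009,0.0247,0,6.84],[0.009,0.0247,0,6.84],[0.009,0.0247,0,6.84],[0.009,0.0247,0,6.84],[0.009,0.0247,0,6.84],[0.009,0.0247,0,6.84],[0.009,0.0247,0,6.84]]}}

```text
t: 2.1
ee_pos: [0.4584, 0.0453, 0.2479]
ee_rot: [-0.0, -0.073, 0.997, -0.0]
force: [-0.0, -0.3, 0.4]
opening: 0.0852
grasp_force: 0.0
```

```bash
python3 - <<'E'
from h import *
s=env.read_state();im=env.snapshot("wrist");cv2.imwrite("pics/w1.png",im)
import pickle;pickle.dump(s,open("w1.pkl","wb"))
w,x,y,z=s["ee_rot"];Q=R.from_quat([x,y,z,w]).as_matrix();print(s["t"],s["ee_pos"],np.degrees(np.arctan2(Q[1,0],Q[0,0])),Q[:,2],s["joints"],s["opening"])
E
```

```text
2.1 [0.45843485 0.04528334 0.2478666 ] -171.66879766484286 [-5.61094198e-04 -7.12633399e-05 -9.99999840e-01] [ 2.46258427e-02 -2.84019003e-01  1.58284051e+00 -5.96264674e-05
  1.84333383e+00 -1.69159343e+00] 0.08520498689744606
```

View pics/w1.png

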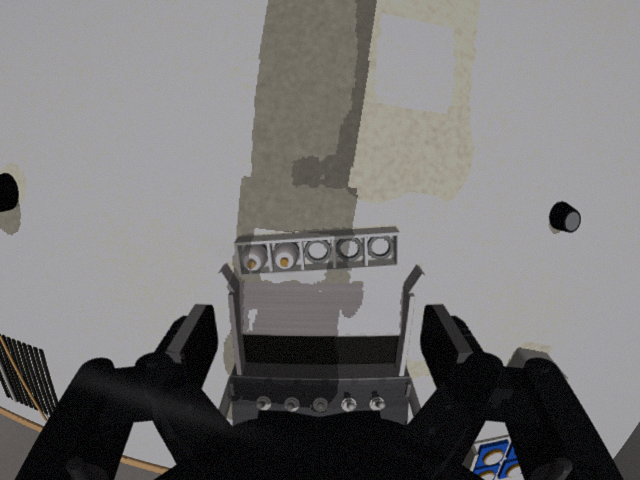

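The wrist view is rotated half a turn: far is down and left is right. Caps at (252,262) and (285,262) are places 5 and 4. The tray's near rim runs (235,241)–(396,228), and the lip's edge runs (244,334)–(398,336).

```bash
python3 - <<'E'
from h import *
import pickle;s=pickle.load(open("w1.pkl","rb"))
im=cv2.imread("pics/w1.png");g=im.max(2)
P=lambda n,p,z:print(n,onz("wrist",p,z,s))
for n,p,z in (("trNR",(236,241),.022),("trNL",(396,228),.022),("trFR",(241,274),.022),("trFL",(398,262),.022),("lipR",(245,334),.015),("lipL",(399,336),.015),("cheekfootR",(236,292),.034),("cheekfootL",(407,292),.034),("tog5",(264,403),.075),("tog4",(292,404),.075),("tog3",(320,404),.075),("tog2",(349,404),.075),("tog1",(377,403),.075)):P(n,p,z)
for r in (245,320,390):print([int(v) for v in g[320:380,r]])
E
```

```text
trNR [ 0.5078 -0.0317  0.022 ]
trNL [0.4711 0.1255 0.022 ]
trFR [ 0.5434 -0.0239  0.022 ]
trFL [0.5065 0.1353 0.022 ]
lipR [ 0.6217 -0.0161  0.015 ]
lipL [0.5991 0.1599 0.015 ]
cheekfootR [ 0.559  -0.0259  0.034 ]
cheekfootL [0.5336 0.1488 0.034 ]
tog5 [0.6688 0.0168 0.075 ]
tog4 [0.6646 0.0468 0.075 ]
tog3 [0.6598 0.0764 0.075 ]
tog2 [0.6559 0.1072 0.075 ]
tog1 [0.6514 0.1373 0.075 ]
[115, 114, 113, 110, 111, 107, 114, 117, 112, 111, 108, 107, 104, 97, 63, 16, 4, 14, 18, 20, 15, 13, 3, 7, 15, 8, 14, 0, 11, 8, 19, 14, 12, 17, 18, 25, 22, 27, 22, 26, 32, 32, 45, 38, 36, 27, 37, 30, 37, 36, 39, 36, 32, 29, 28, 33, 46, 51, 38, 33]
[113, 113, 113, 116, 114, 108, 115, 113, 116, 113, 119, 113, 113, 113, 111, 96, 42, 22, 12, 14, 6, 14, 13, 15, 14, 21, 0, 23, 22, 16, 10, 4, 22, 16, 15, 24, 13, 20, 19, 19, 17, 17, 9, 9, 30, 35, 32, 35, 34, 27, 33, 38, 30, 40, 42, 32, 37, 33, 47, 59]
[166, 167, 163, 165, 165, 166, 164, 168, 166, 163, 166, 164, 160, 155, 151, 111, 42, 24, 26, 25, 22, 28, 30, 26, 27, 28, 23, 33, 30, 23, 23, 23, 19, 27, 27, 23, 31, 21, 24, 27, 24, 13, 21, 43, 49, 51, 49, 48, 48, 46, 50, 48, 50, 51, 49, 43, 54, 76, 93, 71]
```

Tray centre is (0.507, 0.051) at yaw 13°, which is 5° off the tester and 5 mm to the right, so it will enter the channel. From the finger image, the open fingertips sit about 6 mm ahead of the TCP. I'll go down behind the tray.

>>> {"fn": "arm_command", "kwargs": {"series": [[-0.002,0,-0.04,-0.4],[-0.002,0,-0.04,0],[-0.002,0,-0.04,0],[-0.002,0,-0.04,0],[0,0,-0.04,0],[0,0,-0.03,0],[0,0,-0.008,0],[0,0,0,0]]}}

```text
t: 2.82
ee_pos: [0.4482, 0.0437, 0.0077]
ee_rot: [-0.003, -0.066, 0.998, 0.0]
force: [0.5, -0.4, 0.5]
opening: 0.0852
grasp_force: 0.0
```

>>> {"fn": "arm_command", "kwargs": {"series": [[0.004,0.0006,0,0],[0.004,0.0005,0,0],[0.004,0.0006,0,0],[0.004,0.0005,0,0],[0.004,0.0006,0,0],[0.004,0.0005,0,0],[0.004,0.0006,0,0],[0.004,0.0005,0,0],[0.004,0.0006,0,0],[0.004,0.0005,0,0],[0.004,0.0006,0,0],[0.004,0.0005,0,0]]}}

```text
t: 3.82
ee_pos: [0.4978, 0.0504, 0.0102]
ee_rot: [-0.001, -0.066, 0.998, -0.0]
force: [-6.8, 0.0, 5.3]
opening: 0.0852
grasp_force: 3.4
```

```bash
python3 - <<'E'
from h import *
s=env.read_state();a=env.snapshot("wrist");b=env.snapshot("side")
cv2.imwrite("pics/p1.png",np.hstack([a[180:480,120:520],cv2.resize(b[230:350,200:360],(400,300))]))
d=s["ee_pos"][:2]-[.552,.063];c,n=.9905,.1374
print(s["t"],s["ee_pos"],"tester",d@[c,n],d@[-n,c],s["force"])
E
```

```text
3.8167 [0.49780012 0.05039701 0.01016626] tester -0.055416635222811976 -0.005036195118075135 [-6.79745989  0.01132404  5.30141794]
```

View pics/p1.png

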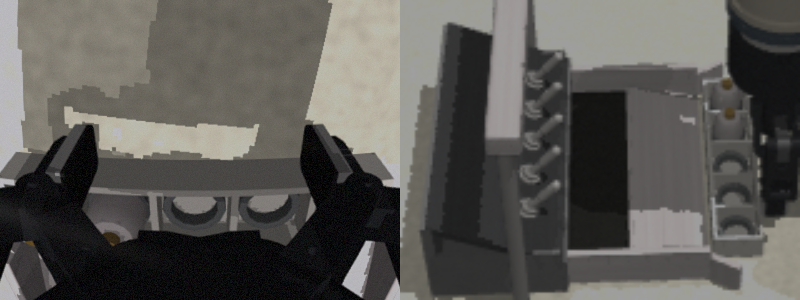

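The tray is squared up at the ramp mouth with all contents in place. I'll push to the foot and then follow the slope.

>>> {"fn": "arm_command", "kwargs": {"series": [[0.004,0.0006,0,0],[0.004,0.0005,0,0],[0.004,0.0006,0,0],[0.004,0.0005,0,0],[0.004,0.0006,0,0],[0.004,0.0005,0,0],[0.004,0.0006,0,0],[0.004,0.0005,0,0],[0.004,0.0006,0,0],[0.004,0.0005,0.0005,0],[0.004,0.0006,0.001,0],[0.004,0.0005,0.001,0]]}}

```text
t: 4.92
ee_pos: [0.546, 0.0571, 0.0124]
ee_rot: [-0.001, -0.066, 0.998, -0.0]
force: [-5.8, -1.2, 1.8]
opening: 0.0855
grasp_force: 3.0
```

>>> {"fn": "arm_command", "kwargs": {"series": [[0.004,0.0006,0.0011,0],[0.004,0.0005,0.0011,0],[0.004,0.0006,0.0011,0],[0.004,0.0005,0.0011,0],[0.004,0.0006,0.0011,0],[0.004,0.0005,0.0011,0],[0.004,0.0006,0.0011,0],[0.004,0.0005,0.0011,0]]}}

```text
t: 5.58
ee_pos: [0.5781, 0.0614, 0.0221]
ee_rot: [-0.001, -0.066, 0.998, -0.0]
force: [0.5, 0.4, -0.6]
opening: 0.0856
grasp_force: 0.0
```

```bash
cat > look.py <<'E'
import sys
from h import *
s=env.read_state();a=env.snapshot("wrist");b=env.snapshot("side")
cv2.imwrite(f"pics/{sys.argv[1]}.png",np.hstack([a[180:480,120:520],cv2.resize(b[230:350,200:360],(400,300))]))
d=s["ee_pos"][:2]-[.552,.063];c,n=.9905,.1374
print(s["t"],s["ee_pos"],"tester",d@[c,n],d@[-n,c],s["force"])
E
python3 look.py p2
```

```text
5.5833 [0.57809231 0.0614238  0.02207494] tester 0.025627865038053192 -0.005146307187854721 [ 0.53464833  0.36378945 -0.63670425]
```

View pics/p2.png

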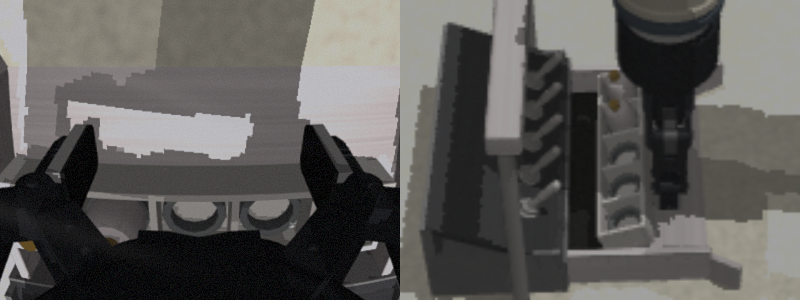

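The tray is at the crest, starting to tip forward with its contents in place. I'll push on gently over the lip.

>>> {"fn": "arm_command", "kwargs": {"series": [[0.003,0.0004,0.0005,0],[0.003,0.0004,0.0005,0],[0.003,0.0004,0.0005,0],[0.003,0.0004,0.0005,0],[0.003,0.0004,0.0005,0],[0.003,0.0004,0.0005,0],[0.003,0.0004,0,0],[0.003,0.0004,0,0],[0,0,0,0]]}}

```text
t: 6.43
ee_pos: [0.603, 0.0648, 0.0247]
ee_rot: [0.0, -0.066, 0.998, 0.0]
force: [0.1, -0.4, -0.8]
opening: 0.0849
grasp_force: 0.1
```

```bash
python3 look.py p3
```

```text
6.4333 [0.60304978 0.06481212 0.0246636 ] tester 0.05081379675289396 -0.005219336479885195 [ 0.05983411 -0.38953919 -0.76574526]
```

View pics/p3.png

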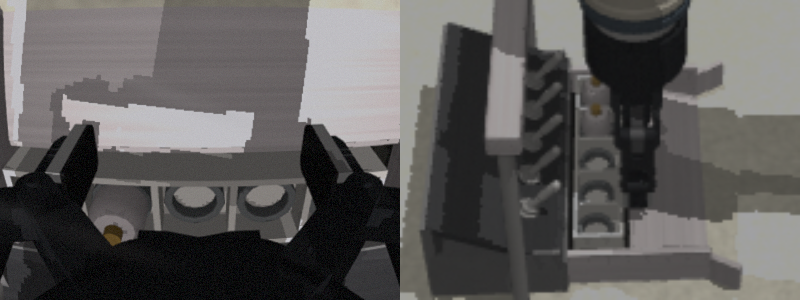

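The tray seems dropped and level, with the black gap showing behind it. I'll lift off, retreat, and turn so the jaw line runs along the ramp. One open finger then reaches ahead under the light bar.

>>> {"fn": "arm_command", "kwargs": {"series": [[-0.004,-0.0006,0.005,0],[-0.002,-0.0003,0.03,0],[-0.002,-0.003,0.03,-7],[-0.002,-0.003,0.03,-7],[-0.002,-0.003,0.03,-7],[-0.002,-0.003,0,-7],[-0.002,-0.003,0,-7],[-0.001,-0.003,0,-7],[-0.001,-0.003,0,-7],[-0.001,-0.003,0,-7],[-0.001,-0.003,0,-7],[-0.001,-0.003,0,-7]]}}

```text
t: 7.53
ee_pos: [0.5812, 0.0336, 0.1504]
ee_rot: [0.001, 0.521, 0.854, 0.0]
force: [1.1, 0.3, 0.1]
opening: 0.0853
grasp_force: 0.0
```

>>> {"fn": "arm_command", "kwargs": {"series": [[-0.001,-0.001,0,-7],[0,0,0,-7],[0,0,0,-6],[0,0,0,0]]}}

```text
t: 7.87
ee_pos: [0.5803, 0.0327, 0.1504]
ee_rot: [0.001, 0.66, 0.751, 0.0]
force: [-0.8, 0.0, 0.9]
opening: 0.0855
grasp_force: 0.0
```

```bash
python3 - <<'E'
from h import *
import pickle
s=env.read_state();a=env.snapshot("wrist");t=env.snapshot("top");pickle.dump(s,open("w2.pkl","wb"))
cv2.imwrite("pics/w2.png",a);cv2.imwrite("pics/top2.png",t)
b=env.snapshot("side")
cv2.imwrite("pics/v2.png",np.hstack([cv2.resize(a,(480,360)),cv2.resize(b[230:350,200:360],(320,240)).repeat(1,0) if 0 else cv2.resize(b[230:350,200:307],(320,360))]))
d=s["ee_pos"][:2]-[.552,.063];c,n=.9905,.1374
w,x,y,z=s["ee_rot"];Q=R.from_quat([x,y,z,w]).as_matrix()
print(s["t"],s["ee_pos"],"tester",d@[c,n],d@[-n,c],np.degrees(np.arctan2(Q[1,0],Q[0,0])))
E
```

```text
7.8667 [0.58029176 0.03274575 0.15042891] tester 0.023866050907462234 -0.03385411796955365 97.37001628686208
```

View pics/v2.png

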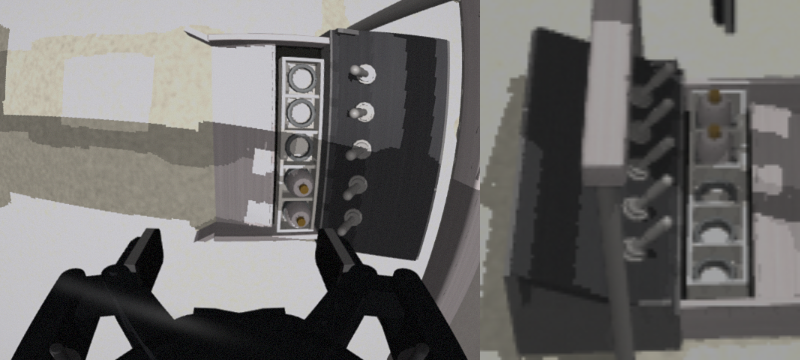

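The tray lies between the dock edges with a dark gap on both sides. Caps are in places 4 and 5 and all toggles are off. Scaled to full image, the toggle tips are near (472,96), (472,152), (469,204), (469,245) and (459,305). I'll project them.

```bash
python3 - <<'E'
from h import *
import pickle;s=pickle.load(open("w2.pkl","rb"))
c,n=.9905,.1374
def P(nm,p,z):
    q=onz("wrist",p,z,s)[:2]-[.552,.063];print(nm,(1000*np.array([q@[c,n],q@[-n,c]])).round(1))
for k,p in enumerate([(472,96),(472,152),(469,204),(469,246),(459,308)]):P(k+1,p,.075)
for p in [(374,77),(430,80),(370,307),(423,311)]:P("tray",p,.030)
for p in [(366,60),(367,316)]:P("lip",p,.015)
for p in [(210*4/3,44*4/3),(210*4/3,232*4/3)]:P("rampfoot",p,.0)
im=cv2.imread("pics/w2.png");cv2.imwrite("pics/w2c.png",cv2.resize(im[60:340,270:520],None,fx=2.1,fy=2.1))
E
```

```text
1 [110.9  63.3]
2 [112.1  31.3]
3 [112.5   0.8]
4 [115.4 -25.2]
5 [114.6 -67.7]
tray [61.4 75.8]
tray [99.5 75.8]
tray [ 62.5 -88.8]
tray [104.6 -94.1]
lip [58.2 89.8]
lip [  62.7 -105.3]
rampfoot [-2.4 93.6]
rampfoot [  -9.  -106.6]
```

View pics/w2c.png

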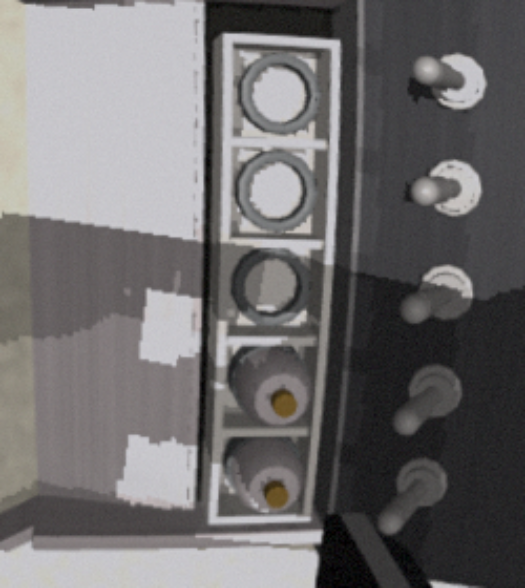

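The toggle positions agree with the frame, and I'm in line with toggle 4 (y −34). I'll descend until the tips are at z ≈ 62 mm, then advance.

>>> {"fn": "arm_command", "kwargs": {"series": [[0,0,-0.0275,0.3],[0,0,-0.0275,0],[0,0,-0.0275,0],[0.004,0.0005,0,0],[0.004,0.0006,0,0],[0.004,0.0005,0,0],[0.004,0.0006,0,0],[0.004,0.0005,0,0],[0.004,0.0006,0,0],[0.004,0.0005,0,0],[0.004,0.0006,0,0],[0,0,0,0]]}}

```text
t: 9.02
ee_pos: [0.6131, 0.0373, 0.0677]
ee_rot: [0.0, 0.657, 0.754, 0.0]
force: [1.1, -0.4, -1.0]
opening: 0.0856
grasp_force: 0.1
```

>>> {"fn": "arm_command", "kwargs": {"series": [[0.003,0.0004,0,0],[0.003,0.0004,0,0],[0.003,0.0004,0,0]]}}

```text
t: 9.27
ee_pos: [0.6216, 0.0385, 0.0673]
ee_rot: [0.0, 0.657, 0.754, 0.0]
force: [-1.2, -0.2, 1.1]
opening: 0.0852
grasp_force: 1.0
```

```bash
python3 look.py t4a
```

```text
9.2667 [0.62159337 0.03845582 0.06726422] tester 0.06555986332619812 -0.0338731376630529 [-1.20249019 -0.17194179  1.13736213]
```

View pics/t4a.png

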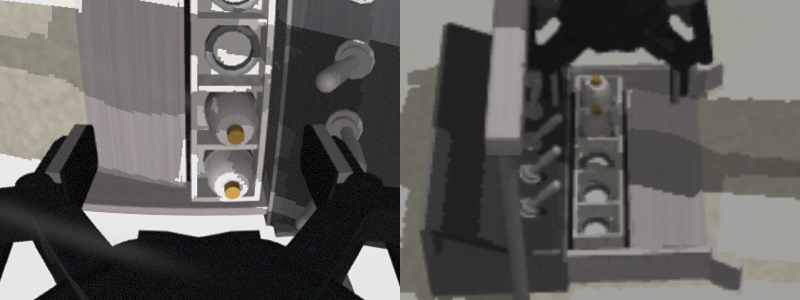

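The leading finger is at toggle 4 and just in contact, with its neighbour well clear. I'll continue slowly by force.

>>> {"fn": "arm_command", "kwargs": {"series": [[0.003,0.0004,0,0],[0.003,0.0004,0,0],[0.003,0.0004,0,0]]}}

```text
t: 9.62
ee_pos: [0.6255, 0.0389, 0.0672]
ee_rot: [-0.005, 0.657, 0.754, -0.005]
force: [-39.7, -4.7, 21.0]
opening: 0.0858
grasp_force: 20.5
```

>>> {"fn": "arm_command", "kwargs": {"series": [[0.002,0.0003,0,0],[0.002,0.0003,0,0]]}}

```text
t: 9.78
ee_pos: [0.6258, 0.039, 0.0677]
ee_rot: [-0.008, 0.657, 0.754, -0.008]
force: [-56.3, -6.9, 27.6]
opening: 0.0856
grasp_force: 29.0
```

It hit a hard stop at TCP x ≈ 69.5 mm, about where full throw is expected. I'll back off to the earlier look pose and compare images numerically.

>>> {"fn": "arm_command", "kwargs": {"series": [[-0.008,-0.0011,0,0],[-0.01,-0.0013,0,0],[-0.012,-0.0016,0,0],[-0.012,-0.0016,0,0],[-0.012,-0.0016,0.02,0],[0,0,0.0305,0],[0,0,0.032,0],[0,0,0,0],[0,0,0,0]]}}

```text
t: 10.53
ee_pos: [0.5819, 0.033, 0.1527]
ee_rot: [0.002, 0.657, 0.754, 0.002]
force: [-0.5, -0.3, -1.1]
opening: 0.0853
grasp_force: 0.0
```

```bash
cat > cmp.py <<'E'
import sys
from h import *
import pickle
o=pickle.load(open("w2.pkl","rb"));s=env.read_state();a=env.snapshot("wrist");cv2.imwrite(f"pics/{sys.argv[1]}.png",a)
print(s["t"],s["ee_pos"],s["ee_pos"]-o["ee_pos"],s["force"])
A=cv2.GaussianBlur(cv2.cvtColor(a,cv2.COLOR_BGR2GRAY),(3,3),0).astype(int);B=cv2.GaussianBlur(cv2.cvtColor(cv2.imread("pics/w2.png"),cv2.COLOR_BGR2GRAY),(3,3),0).astype(int)
D=(A-B)[60:330,430:520]
for sg,nm in((1,"brighter"),(-1,"darker")):
    n,l,st,ce=cv2.connectedComponentsWithStats((sg*D>14).astype(np.uint8))
    for i in range(1,n):
        if st[i,4]>25: print(nm,st[i].tolist(),(ce[i]+[430,60]).round(1))
c,n=.9905,.1374
def px(x,y,z): # tester mm -> wrist pixel
    H=env.get_calibration("wrist");w,qx,qy,qz=s["ee_rot"];Q=R.from_quat([qx,qy,qz,w]).as_matrix()
    p=np.array([.552+c*x-n*y,.063+n*x+c*y,z]);t=Q.T@(p-s["ee_pos"]);E=H["hand_eye"];k=E[:3,:3].T@(t-E[:3,3])
    r=np.arctan2(np.hypot(k[0],k[1]),k[2]);q=k[:2]/np.hypot(k[0],k[1])*r*H["K"][0,0];return (q+[H["K"][0,2],H["K"][1,2]]).round(1)
for k,y in enumerate((.066,.033,0,-.033,-.066)):print(k+1,"off",px(.112,y,.075),"on",px(.130,y,.084))
E
python3 cmp.py w3
```

```text
10.5333 [0.5819271  0.0330444  0.15266777] [0.00163534 0.00029864 0.00223886] [-0.50447938 -0.27914412 -1.08601341]
brighter [0, 0, 11, 195, 676] [435.3 151.1]
brighter [47, 27, 15, 17, 118] [484.9  95.6]
brighter [33, 28, 29, 26, 229] [474.1 101.9]
brighter [41, 77, 20, 28, 227] [480.7 151.4]
brighter [32, 85, 9, 14, 101] [466.2 151.8]
brighter [26, 127, 35, 28, 272] [469.1 199.9]
brighter [30, 174, 12, 20, 123] [464.4 244.3]
brighter [48, 195, 16, 16, 162] [486.3 263.1]
brighter [15, 218, 23, 37, 237] [454.2 296.3]
darker [0, 0, 14, 234, 714] [438.1 171.1]
darker [0, 18, 4, 99, 231] [430.8 118.3]
darker [51, 24, 22, 28, 186] [494.5  95.4]
darker [40, 26, 10, 12, 67] [474.7  91.2]
darker [31, 38, 5, 12, 40] [462.8 104. ]
darker [51, 75, 19, 28, 185] [493.1 147.1]
darker [41, 85, 9, 12, 74] [474.9 150.4]
darker [50, 125, 16, 27, 153] [489.7 196.6]
darker [37, 144, 7, 11, 55] [470.1 208.7]
darker [42, 173, 18, 25, 194] [481.9 247.1]
darker [27, 194, 17, 14, 151] [463.6 260.7]
darker [23, 218, 31, 37, 222] [470.1 297.5]
1 off [470.1  92.9] on [504.8  95.7]
2 off [467.9 149.8] on [502.1 153.3]
3 off [463.7 205.5] on [496.8 209.8]
4 off [457.8 257.9] on [489.4 262.6]
5 off [450.9 305.3] on [480.8 310.4]
```

```bash
cat > ang.py <<'E'
import sys
from h import *
import pickle
c,n=.9905,.1374
def px(s,x,y,z):
    H=env.get_calibration("wrist");w,qx,qy,qz=s["ee_rot"];Q=R.from_quat([qx,qy,qz,w]).as_matrix()
    p=np.array([.552+c*x-n*y,.063+n*x+c*y,z]);t=Q.T@(p-s["ee_pos"]);E=H["hand_eye"];k=E[:3,:3].T@(t-E[:3,3])
    r=np.arctan2(np.hypot(k[0],k[1]),k[2]);q=k[:2]/np.hypot(k[0],k[1])*r*H["K"][0,0];return (q+[H["K"][0,2],H["K"][1,2]]).round(1)
tip=lambda s,y,a,L=.030:px(s,.135-L*np.sin(.733-a),y,.050+L*np.cos(.733-a))
E
python3 - <<'E'
from ang import *
o=pickle.load(open("w2.pkl","rb"))
for y,ob in zip((.066,.033,0,-.033,-.066),((473.3,93.3),(472.4,150.5),(467.6,207.6),(462.9,261),(456.2,309))):print(tip(o,y,0),"obs",ob)
s=env.read_state()
for a in(0,.3,.4,.5,.6):print(a,tip(s,-.033,a))
g=cv2.cvtColor(cv2.imread("pics/w3.png"),cv2.COLOR_BGR2GRAY)
print(g[248:278:2,452:506:2])
E
```

```text
[476.4  92.2] obs (473.3, 93.3)
[474.7 148.8] obs (472.4, 150.5)
[470.8 204.3] obs (467.6, 207.6)
[465.2 256.4] obs (462.9, 261)
[458.4 303.8] obs (456.2, 309)
0 [464.  258.1]
0.3 [477.8 260.8]
0.4 [482.5 261.3]
0.5 [487.1 261.8]
0.6 [491.6 262. ]
[[ 31  30  23  27  48  81  81  84  81  71  45  51  58  55  65  80 100  33
   40  35  40  39  37  36  36  37  36]
 [ 27  36  34  29  41  80  80  82  80  81  50  50  54  59  59  61  54  37
   36  34  30  36  35  27  34  39  36]
 [ 32  30  21  29  31  68  81  78  77  79  72  48  53  54  59  58  58  44
   37  40  36  36  37  41  35  39  36]
 [ 30  33  32  29  25  28  76  81  84  85  82  71  47  55  53  60  57  65
   50  44  37  41  34  35  34  33  37]
 [ 34  30  29  36  27  28  39  64  83  80  79  78  53  51  52  53  59  58
   57  40  38  27  37  32  34  36  40]
 [ 22  33  34  20  29  27  28  34  44  52  58  55  48  46  49  54  55  58
   61  51  38  29  39  37  34  37  33]
 [ 27  30  27  24  28  26  27  31  27  30  20  24  28  52  50  49  62  68
   77  73  55  37  33  29  37  32  36]
 [ 33  31  26  29  31  31  31  23  26  35  27  32  31  47  44  55  67  77
   82  83  77  40  38  37  40  34  37]
 [ 25  20  26  33  32  26  34  35  29  35  27  29  36  43  53  57  73  81
   88  88  82  34  42  30  37  31  39]
 [ 32  32  34  29  30  28  31  34  30  27  29  23  28  36  43  52  73  77
   88  85  77  35  39  36  39  40  37]
 [ 29  27  32  31  22  30  31  32  32  21  36  33  27  34  37  42  66  72
   76  81  53  36  40  34  40  31  34]
 [ 33  30  30  23  31  35  24  29  29  32  18  31  33  38  34  34  44  55
   56  47  37  37  37  39  36  35  32]
 [ 29  34  31  20  27  32  34  31  34  31  33  34  29  40  37  40  38  34
   31  34  38  40  39  41  37  32  37]
 [ 30  29  29  33  30  25  30  32  34  26  35  30  36  38  44  36  33  42
   37  35  40  38  38  41  37  39  36]
 [ 31  23  26  26  19  31  28  31  33  29  32  24  36  39  35  43  40  35
   37  37  35  32  34  34  32  34  38]]
```

Toggle 4's tip has moved to (485.5,264), about 0.52–0.6 rad by the model. It was pressed hard against its stop, so that fits. Now toggle 5: shift 33 mm to the right, descend and advance.

>>> {"fn": "arm_command", "kwargs": {"series": [[0.0045,-0.0327,0,0],[0,0,-0.028,0],[0,0,-0.028,0],[0,0,-0.028,0],[0.006,0.0008,0,0],[0.006,0.0008,0,0],[0.006,0.0008,0,0],[0.006,0.0008,0,0],[0.005,0.0007,0,0],[0.004,0.0006,0,0],[0.003,0.0004,0,0],[0,0,0,0]]}}

```text
t: 11.58
ee_pos: [0.6222, 0.0054, 0.0667]
ee_rot: [0.001, 0.657, 0.754, 0.001]
force: [0.0, 0.5, 0.9]
opening: 0.0855
grasp_force: 0.0
```

>>> {"fn": "arm_command", "kwargs": {"series": [[0.003,0.0004,0,0],[0.003,0.0004,0,0],[0,0,0,0]]}}

```text
t: 11.83
ee_pos: [0.6274, 0.0061, 0.0656]
ee_rot: [0.0, 0.657, 0.754, 0.0]
force: [-0.4, 0.1, 0.5]
opening: 0.0854
grasp_force: 0.1
```

```bash
python3 look.py t5a
```

```text
11.8333 [0.62735471 0.00608727 0.06561265] tester 0.06681902771610251 -0.06672579311965271 [-0.40837092  0.10389313  0.49466488]
```

>>> {"fn": "arm_command", "kwargs": {"series": [[0.002,0.0003,0,0],[0.002,0.0003,0,0],[0,0,0,0]]}}

```text
t: 12.18
ee_pos: [0.6291, 0.0063, 0.0655]
ee_rot: [-0.002, 0.657, 0.754, -0.002]
force: [-11.2, -1.6, 5.6]
opening: 0.0853
grasp_force: 5.4
```

>>> {"fn": "arm_command", "kwargs": {"series": [[0.002,0.0003,0,0],[0.001,0.0001,0,0],[0,0,0,0]]}}

```text
t: 12.43
ee_pos: [0.6296, 0.0064, 0.0658]
ee_rot: [-0.004, 0.657, 0.754, -0.004]
force: [-24.9, -2.8, 12.1]
opening: 0.0855
grasp_force: 12.5
```

The stop comes at the same place as for toggle 4. I'll retreat and check both.

>>> {"fn": "arm_command", "kwargs": {"series": [[-0.008,-0.0011,0,0],[-0.01,-0.0013,0,0],[-0.012,-0.0016,0,0],[-0.012,-0.0016,0.02,0],[-0.005,-0.0007,0.032,0],[0,0,0.032,0],[-0.0045,0.0327,0,0],[0,0,0,0],[0,0,0,0]]}}

```text
t: 13.18
ee_pos: [0.5825, 0.0345, 0.1502]
ee_rot: [0.001, 0.656, 0.755, 0.001]
force: [0.0, -0.1, -0.6]
opening: 0.0853
grasp_force: 0.0
```

```bash
python3 - <<'E'
from ang import *
s=env.read_state();a=env.snapshot("wrist");cv2.imwrite("pics/w4.png",a);print(s["t"],s["ee_pos"],s["force"])
g=cv2.GaussianBlur(cv2.cvtColor(a,cv2.COLOR_BGR2GRAY),(3,3),0)
for k,y in enumerate((.066,.033,0,-.033,-.066)):print(k+1,[tip(s,y,t).tolist() for t in(0,.5,.6)])
np.set_printoptions(linewidth=250)
print(g[294:326:2,444:500:2]);print(g[248:280:2,452:506:2])
E
python3 cmp.py w5 | grep -v "\[4[34]"
```

```text
13.1833 [0.58254892 0.03453769 0.1501667 ] [ 0.03281131 -0.09069217 -0.55118594]
1 [[474.3, 96.2], [499.7, 98.2], [504.6, 98.8]]
2 [[471.9, 152.9], [496.9, 155.6], [501.7, 156.0]]
3 [[467.4, 208.3], [491.6, 211.6], [496.3, 212.0]]
4 [[461.2, 260.4], [484.3, 264.1], [488.9, 264.3]]
5 [[454.0, 307.5], [475.9, 311.5], [480.2, 311.7]]
[[30 31 29 29 28 43 77 81 81 83 77 58 57 61 70 80 93 79 38 37 37 37 37 37 35 38 36 36]
 [28 30 30 28 28 41 75 83 82 83 74 50 54 60 64 74 83 65 38 38 40 39 38 36 37 38 38 38]
 [28 27 28 29 29 31 63 81 80 80 78 57 52 57 59 67 77 46 39 38 40 38 35 35 37 36 37 38]
 [29 29 29 28 29 30 42 74 79 80 80 66 52 52 56 60 59 41 37 39 38 35 37 35 36 38 38 37]
 [31 28 27 27 30 29 27 48 69 79 81 73 52 53 57 58 60 53 39 36 36 39 33 35 36 38 36 36]
 [33 30 27 29 28 29 27 30 34 47 58 59 53 51 56 57 59 61 46 38 37 33 35 36 37 37 34 36]
 [46 29 27 29 28 30 29 26 27 31 29 31 45 48 50 55 59 59 53 38 38 33 34 35 38 38 36 36]
 [54 37 29 32 29 29 29 29 27 30 30 29 39 49 50 55 57 61 59 45 37 35 37 37 38 36 37 38]
 [57 50 33 28 30 27 29 28 28 30 28 27 30 45 49 53 57 60 61 55 39 38 38 
[... 2492 characters left out ...]
.1]
brighter [37, 240, 20, 23, 242] [477.8 310.6]
darker [38, 24, 35, 18, 187] [485.3  89.7]
darker [47, 41, 15, 6, 49] [484.9 103.4]
darker [37, 83, 13, 11, 69] [473.2 148.3]
darker [47, 93, 12, 7, 41] [482.7 156.1]
darker [41, 125, 25, 17, 145] [485.7 191.3]
darker [32, 140, 11, 9, 43] [467.2 203.9]
darker [37, 173, 24, 18, 117] [481.  238.8]
darker [27, 194, 14, 14, 131] [463. 261.]
darker [31, 218, 23, 19, 118] [474.9 283.6]
darker [37, 234, 9, 7, 45] [470.9 297. ]
darker [20, 240, 16, 15, 167] [456.5 307.3]
1 off [473.  94.] on [508.2  96.9]
2 off [470.6 151.8] on [505.3 155.6]
3 off [466.1 208.4] on [499.6 212.9]
4 off [459.9 261.4] on [491.9 266.4]
5 off [452.6 309.3] on [482.8 314.6]
```

Toggle 4's tip is at (487,268) and toggle 5's at (479,317). Both read about 0.6 rad, and the other three haven't moved. The arm is clear, so I'm handing in.

```bash
python3 -c "
from workcell import env
print(env.sign_off())"
```

```text
the job is handed in; nothing more can be done
None
```

The tray lies level in the dock with its contents in place, toggles 4 and 5 read fully on (about 0.6 rad) in the last image with the other three off, and the job is handed in; no verdict came back.

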